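# Lock a sliding stop to a slotted strut with a spring T-bolt

### The arm

A 6-joint arm with a two-finger parallel gripper is mounted at the origin on a cart in front of the work surface, level with it; the furniture and walls round the work are solid. World frame = base frame: x ahead of the robot, y to its left, z up, the work surface at z = 0. Lengths are in m, angles in rad, forces in N, time in s.
With the tool pointing down it reaches from about 0.35 to 0.725 m from the base axis. Payload 4.3 kg.
Tool frame: the origin (TCP) lies at the very end of the fingers, on their centre line; the grasp point (between the pads) lies 19 mm behind it; z points along the fingers, y is the line along which they close (so a half turn about z gives the same grasp; the last joint's range is limited). The gripper opens to 85 mm and grips with 20 to 120 N. Pads are 22 mm wide; open, the fingers measure 114 mm over their backs; the gripper's body (76 mm by 85 mm) begins 54 mm behind the grasp point. The pads swing forward as they close: fully open they stand 13 mm farther back than shut.
Start: joints at [1.122, 0.377, 0.081, 1.274, 0, 1.46], TCP at [0.191, 0.542, 0.231] pointing down, gripper open.
Joint ranges: [-2.72, 2.72], [-0.84, 1.66], [-1.02, 1.22], [-1.77, 2.12], [-1.37, 1.28], [-3.14, 3.14]. Speed limits (rad/s): [2.57, 2.57, 3.14, 3.14, 3.14, 3.14].

### API

Orientations are given as a unit quaternion [w, x, y, z].
In Python, from plant import arm, viewer, workorder gives the robot as it stands.
- The arm moves only by the tool carry_out, never from a script. Its argument "moves" is a list of rows, each a list of 5 numbers: the closure in counts, from 0 (fully open) to 255 (shut), then the shift along the tool's x, y, z in cm, then the turn about the tool's z in degrees. In form: [[gripper, x, y, z, roll], ...]. A call has 1 to 8 rows; each row shifts and turns the commanded pose from where the row before left it, along the tool's axes as they then stand; what a row does not reach is not made up. A row lasts 1/8 s, in which the tool goes at most 62.5 mm and 10.7 degrees, less where a joint would pass 70% of its speed; a pose out of reach is approached as far as the arm can. A call is refused whole if a number of a shift passes 6.25 or a number of a turn 10.7, either way. A call with a gripper value outside its range is refused whole. The fingers move at their own pace and stop on an object; "force" is the grip in N (left out, the last holds). Time passes only in rows, so rows that do not move let the fingers close. It gives the time, the measured TCP pose, the force, the opening and the grip force at its end, in the units of the state.
- arm.state(): the state, without advancing time (a new reading comes with each control period).
- viewer.grab_frame(name): name is "scene" or "top"; returns a dict with "pixels" (420x560x3 uint8, blue, green, red), "z_map" (420x560 float32, m along the optical axis (not along the pixel's ray), 0 where there is no reading), "mtx" (3x3 intrinsics, pixels), "k1" (the pictures are not rectified: a ray, as slopes to the right and down, at radius r is drawn at 1 + k1 r^2 times it, then the intrinsics apply), "eye" and "attitude" of the camera in the world. Camera axes: x right, y up, looking along -z (the intrinsics and any distortion apply to the point x, -y, -z); pixel columns grow to the right and rows downward; lengths in m; the calibration is good to about 2 mm. A picture is of the moment at which its call begins.
- workorder.sign_off(): hands the job in; it is judged then, once.
The state is a dict: "time": time; "joint_positions": joint angles; "qvel": joint speeds; "tau": joint torques, N m; "eef_pos": TCP position; "ee_rot": TCP orientation; "ft_force": force on the tool from outside, world axes, zero at the start; "moment": the same for the moment, N m; "finger_gap": finger opening in m; "finger_force": force on a finger pad.
Only numpy, scipy, OpenCV 4.12 (cv2) and the standard library are available. Lean on these libraries where they do the work, as an engineer would, in place of code of your own. Each camera call takes 0.05 s, during which the arm holds its last target. There are 200 camera calls.

### The job

Lock the blue stop to the slotted rail where it is set: take the orange-handled T-bolt, put its hammer head down through the stop's window and between the rail's lips, press it down against its spring, turn it a quarter turn, either way, and let go, so that the spring holds the head crosswise up under the lips. Do not shift the stop along the rail, and do not disturb the mug or the purple bottle beside the rail.

Things in the scene. Friction and masses are not known exactly. Their poses are not given: they have to be found in the camera images.
- rail: Fixed measuring rail: aluminium slotted strut (C-channel 41 x 41 mm, 240 mm long, slot upward) on a plywood board 15 mm thick, 135 x 270 mm, with a yellow rule in front. Origin on the table top under the strut's middle; x across the slot, y along the slot, z up. To its right a fixed hood 0.46 m high stands on the table (beyond x = 0.57 m, for y below 0.06 m): swing round it.
- rail_mid (a point): Middle of the slot, level with the top of the lips, 56 mm above the table; axes as the rail's. The slot between the lips is 22 mm wide. The lips are turned down 7.5 mm: their lower edges are 48.5 mm above the table. Inside, the channel is 36 mm wide, its floor 17.5 mm above the table.
- stop (a joint): Position of the blue stop along the rail's y, in m (0 at the rail's middle, range -0.05 to 0.05). It slides with about 4 N of friction until it is locked, and cannot lift or turn. A tongue with a steel face reaches from it towards the robot, below the level of its top plate.
- stop_window (a point): Centre of the window in the blue stop's top plate (53 mm across the rail, 72 mm along it), at the plate's upper face, 61 mm above the table; axes as the rail's. The window goes right through the 5 mm plate, 24 mm across the rail and 40 mm along it, centred over the slot.
- bolt_grip (a point): Centre of the bolt's orange T-handle, 58 mm above the underside of the head: 16 mm wide (x), 56 mm long (y), 24 mm high. The bolt (0.14 kg) stands upright on its head on the table, left of the rail, z up along its stem; it is the same after half a turn about z. Locked, this point is 97.5 mm above the table.
- bolt_head (a point): Centre of the head's underside, axes as the handle's. Steel head 18 mm wide (x), 34 mm long (y, parallel to the handle), 9 mm high, 1.5 mm smaller all round in its lowest 2 mm; 10 mm stem. Its ends are half-round, so once below the lips it turns freely in the channel, either way; nothing stops it at the quarter turn.
- washer (a joint): How far the bolt's dark washer (36 mm across) is pushed up the stem against its spring, in m, 0 to 0.014; 0 is relaxed, underside 15.5 mm above the head's. It lands on the stop's plate with the head's underside 45.5 mm above the table; press 7 to 14 mm further (10 is good, about 9 N) for the head to clear the lips and turn. Locked: about 0.006, head's underside at 39.5 mm.
- mug: Pale stoneware mug, 72 mm across, 89 mm high, standing behind the rail; origin at its underside. A bystander.
- stain_bottle: Small purple bottle with a white cap, 32 mm across, 75 mm high, standing behind and left of the rail; origin at its underside. A bystander.

How it is judged:
By the outcome, as a careful person would: the job done as asked, in the order asked, and still so for the second after the job is handed in, with the robot touching nothing.
It also fails if it takes over 48 s, if anything falls off the work surface, if the arm or the gripper's body presses on something with over 40 N, if the wrist force passes 120 N, or if a joint passes its speed limit or range.

## Working session

There is one attempt and no reset: what is moved stays moved. The work goes in short steps, Python scripts to look and compute and a tool call to move; the robot and the scene stay as the last step left them, time stands still between calls to the robot, and variables do not carry over. Pictures are saved under pics/ and viewed, at most 10 in all, crops included, and the job is handed in when it is done.

Besides the shell and the picture viewer there is one more tool, called in YAML: its name, and indented under it one key for each argument. carry_out: Moves the arm, as the interface text tells. Its arguments: {"type":"object","properties":{"moves":{"type":"array","items":{"type":"array","items":{"type":"number"}}},"force":{"type":"number"}},"required":["moves"]}

```bash
mkdir -p pics; cat > h.py <<'E'
import numpy as np, cv2
from scipy.spatial.transform import Rotation as R
from plant import arm, viewer, workorder
def rot(q): return R.from_quat([q[1],q[2],q[3],q[0]]).as_matrix()
def att(f):
    a=np.asarray(f["attitude"],float); return a if a.shape==(3,3) else rot(a)
def rays(f,px):
    K=np.asarray(f["mtx"],float); k1=float(f["k1"])
    px=np.atleast_2d(px).astype(float)
    n=cv2.undistortPoints(px.reshape(-1,1,2),K,np.array([k1,0,0,0.])).reshape(-1,2)
    return n
def onplane(f,px,z):
    n=rays(f,px); d=np.c_[n[:,0],-n[:,1],-np.ones(len(n))]@att(f).T
    e=np.asarray(f["eye"]); return e+d*((z-e[2])/d[:,2])[:,None]
def cloud(f,mask):
    v,u=np.nonzero(mask&(f["z_map"]>0)); n=rays(f,np.c_[u,v]); z=f["z_map"][v,u]
    return np.c_[u,v],np.asarray(f["eye"])+(np.c_[n[:,0],-n[:,1],-np.ones(len(n))]*z[:,None])@att(f).T
E
python3 - <<'E'
from h import *
for n in("scene","top"):
    f=viewer.grab_frame(n); cv2.imwrite(f"pics/{n}0.png",f["pixels"]); print(n,f["mtx"],f["k1"],f["eye"],f["attitude"])
s=arm.state(); print(s)
E
```

```text
scene [[387.0318448    0.         280.25765749]
 [  0.         387.0318448  205.1261174 ]
 [  0.           0.           1.        ]] -0.044337210851411644 [ 0.08249651 -0.13681886  0.59955609] [ 0.8081502   0.3849287  -0.18970269 -0.40340555]
top [[404.20568074   0.         274.97141406]
 [  0.         404.20568074 211.0937122 ]
 [  0.           0.           1.        ]] -0.1011962269084583 [0.53742406 0.291734   0.90676456] [ 0.70953056  0.01850744 -0.03879159 -0.70336268]
{'time': 0.1, 'joint_positions': array([1.12168720e+00, 3.78023207e-01, 7.98151023e-02, 1.27442218e+00,
       2.91248370e-05, 1.46048913e+00]), 'qvel': array([ 8.45024382e-05, -2.19375585e-03,  3.16899320e-03,  8.48450492e-04,
        1.58837906e-03,  2.69564010e-04]), 'tau': array([ 1.01446436e-03, -4.64694893e+01,  2.70582587e+01,  1.20273753e-02,
       -2.27899527e-04,  8.97800106e-06]), 'eef_pos': array([0.19084528, 0.54179862, 0.2304569 ]), 'ee_rot': array([-2.67150836e-04,  1.68591862e-01,  9.85685519e-01, -8.77318627e-04]), 'ft_force': array([-0.13526382, -0.63459622,  0.26111778]), 'moment': array([-0.04933936,  0.02522224,  0.02654495]), 'finger_force': 0.0, 'finger_gap': 0.0853962386858604}
```

View pics/scene0.png

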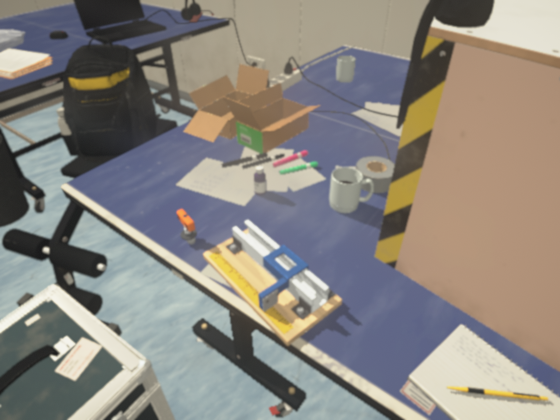

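View pics/top0.png

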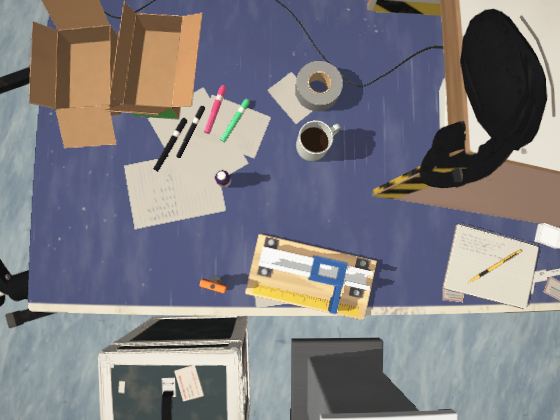

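The bolt's orange handle is at scene (187,222) and top (212,286). The blue stop is at scene (287,265) and top (329,272), with the rail along the image's horizontal in the top view. The mug (316,140 top) and bottle (222,178 top) are clear of the path.

```bash
cat > m.py <<'E'
from h import *
def masks(f):
    h=cv2.cvtColor(f["pixels"],cv2.COLOR_BGR2HSV); H,S,V=cv2.split(h)
    o=(H>3)&(H<15)&(S>190)&(V>150); b=(H>98)&(H<116)&(S>150)&(V>90)
    return o,b
def comp(m,c,r=60):
    n,l,st,ce=cv2.connectedComponentsWithStats(m.astype(np.uint8))
    k=[i for i in range(1,n) if np.hypot(*(ce[i]-c))<r]
    i=max(k,key=lambda i:st[i,4]); return l==i
E
python3 - <<'E'
from m import *
for n,co,cb in(("top",(212,286),(328,272)),("scene",(187,222),(287,265))):
    f=viewer.grab_frame(n); o,b=masks(f)
    mo=comp(o,co,25); mb=comp(b,cb,35)
    for nm,m,z in(("bolt",mo,.07),("stop",mb,.061)):
        v,u=np.nonzero(m); r=cv2.minAreaRect(np.c_[u,v].astype(np.float32))
        print(n,nm,m.sum(),r)
        bx=cv2.boxPoints(r); P=onplane(f,np.r_[[r[0]],bx],z); print(P.round(4))
        _,C=cloud(f,m); t=C[C[:,2]>np.percentile(C[:,2],60)-.004]; print("cloud z pct",np.percentile(C[:,2],[5,50,95]).round(4),"med",np.median(C,0).round(4),"top mean",t.mean(0).round(4))
    if n=="top":
        # window hole
        cs,hi=cv2.findContours(mb.astype(np.uint8),cv2.RETR_CCOMP,cv2.CHAIN_APPROX_NONE)
        for c,h in zip(cs,hi[0]):
            if len(c)>15:
                r=cv2.minAreaRect(c); print("cont",h[3],r); print(onplane(f,np.r_[[r[0]],cv2.boxPoints(r)],.061).round(4))
        im=cv2.resize(f["pixels"][225:325,190:390],None,fx=4,fy=4,interpolation=cv2.INTER_NEAREST); cv2.imwrite("pics/c1.png",im)
E
```

```text
top bolt 2 ((207.5, 281.0), (1.0, 0.0), 180.0)
[[0.4603 0.4053 0.07  ]
 [0.4603 0.4043 0.07  ]
 [0.4603 0.4043 0.07  ]
 [0.4603 0.4064 0.07  ]
 [0.4603 0.4064 0.07  ]]
cloud z pct [0.0673 0.0676 0.0679] med [0.4601 0.4056 0.0676] top mean [0.4601 0.4056 0.0676]
top stop 667 ((324.7337951660156, 284.3713684082031), (33.50910568237305, 50.66258239746094), 12.804266929626465)
[[0.4538 0.1626 0.061 ]
 [0.4103 0.2084 0.061 ]
 [0.5129 0.1853 0.061 ]
 [0.4976 0.1163 0.061 ]
 [0.3948 0.1399 0.061 ]]
cloud z pct [0.0532 0.0588 0.0616] med [0.4671 0.1448 0.0588] top mean [0.4732 0.1532 0.0591]
cont -1 ((324.7337951660156, 284.3713684082031), (33.50910568237305, 50.66258239746094), 12.804266929626465)
[[0.4538 0.1626 0.061 ]
 [0.4103 0.2084 0.061 ]
 [0.5129 0.1853 0.061 ]
 [0.4976 0.1163 0.061 ]
 [0.3948 0.1399 0.061 ]]
cont 0 ((327.9706115722656, 271.11767578125), (22.313274383544922, 15.279743194580078), 14.03624439239502)
[[0.4814 0.1559 0.061 ]
 [0.4716 0.1825 0.061 ]
 [0.5024 0.1748 0.061 ]
 [0.4913 0.1291 0.061 ]
 [0.4604 0.1369 0.061 ]]Traceback (most recent call last):
  File "<stdin>", line 4, in <module>
  File "m.py", line 9, in comp
    i=max(k,key=lambda i:st[i,4]); return l==i
ValueError: max() iterable argument is empty
```

View pics/c1.png

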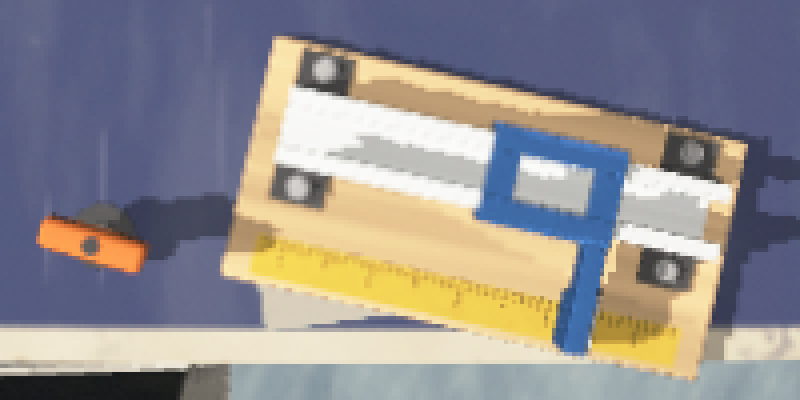

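The crop shows the handle centred at about (212.5,286) in the full image, tilted like the rail by about 15°. The stop's window centre is at about (328,271), clear over the slot, with the tongue pointing to the robot. The orange mask only needs loosening.

```bash
sed -i 's/o=.*; b=/o=(H>3)\&(H<17)\&(S>150)\&(V>120); b=/' m.py
python3 - <<'E'
from m import *
for n,co in(("top",(212,286)),("scene",(187,222))):
    f=viewer.grab_frame(n); o,b=masks(f); m=comp(o,co,25)
    v,u=np.nonzero(m); r=cv2.minAreaRect(np.c_[u,v].astype(np.float32)); print(n,m.sum(),r)
    print(onplane(f,np.r_[[r[0]],cv2.boxPoints(r)],.07).round(4))
    _,C=cloud(f,m); print("pct",np.percentile(C[:,2],[5,50,95]).round(4)); t=C[C[:,2]>.064]
    r=cv2.minAreaRect((t[:,:2]*1000).astype(np.float32)); print("top",len(t),t.mean(0),r)
f=viewer.grab_frame("top"); o,b=masks(f); m=comp(b,(328,272),35)
_,C=cloud(f,m); t=C[(C[:,2]>.055)]; r=cv2.minAreaRect((t[:,:2]*1000).astype(np.float32)); print("stop",len(t),r)
# strut lips
H=cv2.cvtColor(f["pixels"],cv2.COLOR_BGR2HSV); w=(H[...,1]<60)&(H[...,2]>225); w[:, :255]=0; w[:,385:]=0; w[:230]=0; w[:,:]&=True; w[300:]=0
_,C=cloud(f,w); t=C[(C[:,2]>.050)&(C[:,2]<.062)]; r=cv2.minAreaRect((t[:,:2]*1000).astype(np.float32)); print("rail",len(t),r)
f=viewer.grab_frame("scene"); o,b=masks(f); m=comp(b,(280,280),60)
cs,hi=cv2.findContours(m.astype(np.uint8),cv2.RETR_CCOMP,cv2.CHAIN_APPROX_NONE)
for c,h in zip(cs,hi[0]):
    if len(c)>10: print("sc",h[3],len(c)); q=onplane(f,c.reshape(-1,2),.061); r=cv2.minAreaRect((q[:,:2]*1000).astype(np.float32)); print(r)
E
```

```text
top 184 ((212.52828979492188, 285.6509704589844), (26.647947311401367, 7.829551696777344), 15.945395469665527)
[[0.4509 0.3949 0.07  ]
 [0.4504 0.4234 0.07  ]
 [0.4658 0.4192 0.07  ]
 [0.4514 0.3664 0.07  ]
 [0.436  0.3706 0.07  ]]
pct [0.0653 0.0681 0.0707]
top 179 [0.4505627  0.39495583 0.06805966] ((450.226318359375, 395.3538513183594), (54.77873992919922, 15.836620330810547), 74.71410369873047)
scene 154 ((185.38937377929688, 219.6593017578125), (22.765445709228516, 8.184271812438965), 48.8140754699707)
[[0.4436 0.3856 0.07  ]
 [0.443  0.4179 0.07  ]
 [0.463  0.421  0.07  ]
 [0.4443 0.3545 0.07  ]
 [0.4256 0.3526 0.07  ]]
pct [0.056  0.0674 0.07  ]
top 112 [0.44833673 0.39344288 0.06783746] ((449.206787109375, 395.09027099609375), (52.54861068725586, 14.064929962158203), 74.39813232421875)
stop 578 ((453.4893798828125, 162.13612365722656), (70.88651275634766, 106.07450103759766), 77.58636474609375)
rail 642 ((487.182373046875, 180.62258911132812), (240.8616180419922, 40.58584976196289), 77.22331237792969)Traceback (most recent call last):
  File "<stdin>", line 13, in <module>
  File "m.py", line 9, in comp
    i=max(k,key=lambda i:st[i,4]); return l==i
ValueError: max() iterable argument is empty
```

carry_out:
  moves:
    - [0,-3.67,-0.65,0,0]
    - [0,-3.67,-0.65,0,0]
    - [0,-3.67,-0.65,0,0]
    - [0,-3.67,-0.65,0,0]
    - [0,-3.67,-0.65,0,0]
    - [0,-3.67,-0.65,0,0]
    - [0,-3.67,-0.65,0,0]
    - [0,-3.67,-0.65,0,0]
  force: 60

```text
time: 1.4
eef_pos: [0.4518, 0.3951, 0.2314]
ee_rot: [0.0, 0.169, 0.986, 0.0]
ft_force: [0.2, 0.3, 0.2]
finger_gap: 0.0851
finger_force: 0.0
```

carry_out:
  moves:
    - [0,0,0,0,10.5]
    - [0,0,0,0,10.5]
    - [0,0,0,0,10.5]
    - [0,0,0,0,0]

```text
time: 1.9
eef_pos: [0.4508, 0.3957, 0.2313]
ee_rot: [-0.0, 0.429, 0.903, 0.0]
ft_force: [-0.0, -0.6, 0.8]
finger_gap: 0.0852
finger_force: 0.0
```

```bash
cat >> h.py <<'E'
def st():
    s=arm.state(); M=rot(s["ee_rot"]); print("t",s["time"],"q",s["joint_positions"].round(3),"p",s["eef_pos"].round(4),"yaw_y",np.degrees(np.arctan2(M[1,1],M[0,1])).round(2),"zax",M[:,2].round(3),"F",s["ft_force"].round(1),"gap",round(s["finger_gap"],4),round(s["finger_force"],1)); return s,M
def need(goal,yaw=None):
    s,M=st(); d=M.T@(np.asarray(goal)-s["eef_pos"])*100; print("tool shift cm",d.round(2))
    if yaw is not None: print("roll",((-(yaw-np.degrees(np.arctan2(M[1,1],M[0,1])))+90)%180-90).round(2))
E
python3 -c "
from h import *
need([.4504,.395,.231],-15.2)"
```

```text
t 1.9 q [0.615 0.43  0.16  1.301 0.    1.501] p [0.4508 0.3957 0.2313] yaw_y 39.21 zax [ 0.  0. -1.] F [-0.  -0.6  0.8] gap 0.0852 0.0
tool shift cm [-0.03 -0.07  0.03]
roll 54.41
```

carry_out:
  moves:
    - [0,0,0,1.8,10.7]
    - [0,0,0,2,10.7]
    - [0,0,0,2,10.7]
    - [0,0,0,2,10.7]
    - [0,0,0,1,10.7]
    - [0,0,0,0,0.9]
    - [0,0,0,0,0]

```text
time: 2.78
eef_pos: [0.451, 0.396, 0.1439]
ee_rot: [0.0, 0.794, 0.608, 0.0]
ft_force: [-0.2, -0.6, 1.1]
finger_gap: 0.0855
finger_force: 0.0
```

```bash
python3 - <<'E'
from m import *
need([.4504,.395,.042],-15.2)
f=viewer.grab_frame("scene"); cv2.imwrite("pics/s2.png",cv2.resize(f["pixels"][130:330,90:340],None,fx=3,fy=3))
E
```

```text
t 2.775 q [ 0.615  0.463 -0.016  1.09   0.     2.449] p [0.451  0.396  0.1439] yaw_y -15.09 zax [ 0.001  0.001 -1.   ] F [-0.2 -0.6  1.1] gap 0.0855 0.0
tool shift cm [-0.12 -0.04 10.19]
roll 0.11
```

View pics/s2.png

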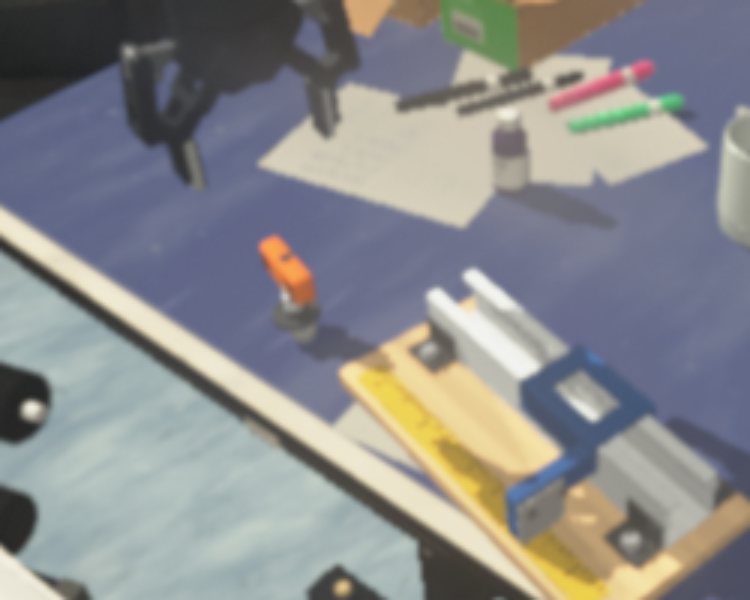

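The open gripper (fingers at crop (195,185) and (330,130)) stands above the bolt, whose handle is at crop (287,270), upright and untouched. I will go down and grip.

carry_out:
  moves:
    - [0,-0.1,-0.05,2.5,0]
    - [0,0,0,2.5,0]
    - [0,0,0,2.5,0]
    - [0,0,0,1.7,0]
    - [0,0,0,1.0,0]
    - [0,0,0,0,0]

```text
time: 3.58
eef_pos: [0.4499, 0.3948, 0.0412]
ee_rot: [-0.0, 0.795, 0.607, -0.0]
ft_force: [-0.2, 0.1, -0.3]
finger_gap: 0.0852
finger_force: 0.0
```

carry_out:
  moves:
    - [110,0,0,0,0]
    - [150,0,0,0,0]
    - [190,0,0,0,0]
    - [230,0,0,0,0]
    - [255,0,0,0,0]
    - [255,0,0,0,0]
    - [255,0,0,0,0]
  force: 60

```text
time: 4.45
eef_pos: [0.4502, 0.3951, 0.0417]
ee_rot: [-0.0, 0.795, 0.607, 0.0]
ft_force: [-1.5, -0.1, 5.6]
finger_gap: 0.0148
finger_force: 59.5
```

```bash
python3 - <<'E'
from m import *
need([.4504,.395,.15],-12.8)
E
```

```text
t 4.45 q [ 0.614  0.543 -0.169  0.858  0.     2.452] p [0.4502 0.3951 0.0417] yaw_y -15.31 zax [ 0.  0. -1.] F [-1.5 -0.1  5.6] gap 0.0148 59.5
tool shift cm [ 1.000e-02  3.000e-02 -1.083e+01]
roll -2.51
```

carry_out:
  moves:
    - [255,0,0,-1.0,0]
    - [255,0,0,-2.0,0]
    - [255,0,0,-2.5,0]
    - [255,0,0,-2.5,0]
    - [255,0,0,-1.5,0]
    - [255,0,0,-0.5,0]
    - [255,0,0,0,0]

```text
time: 5.32
eef_pos: [0.4498, 0.3948, 0.1409]
ee_rot: [-0.0, 0.795, 0.607, -0.0]
ft_force: [-0.3, 0.2, -2.2]
finger_gap: 0.0149
finger_force: 58.7
```

carry_out:
  moves:
    - [255,-2.0,0.8,0,0]
    - [255,-3.3,1.4,0,0]
    - [255,-3.7,1.5,0,0]
    - [255,-3.7,1.5,0,0]
    - [255,-3.7,1.6,0,0]
    - [255,-3.3,1.4,0,0]
    - [255,-2.5,1.1,0,0]
    - [255,0,0,0,-2.5]

```text
time: 6.32
eef_pos: [0.4802, 0.1531, 0.1404]
ee_rot: [-0.0, 0.782, 0.623, -0.001]
ft_force: [0.2, 0.3, -2.1]
finger_gap: 0.0151
finger_force: 58.7
```

carry_out:
  moves:
    - [255,0,0,0,0]
    - [255,0,0,0,0]

```text
time: 6.58
eef_pos: [0.4805, 0.1559, 0.1409]
ee_rot: [-0.0, 0.782, 0.624, -0.0]
ft_force: [-0.0, -0.7, -0.9]
finger_gap: 0.0153
finger_force: 58.7
```

```bash
python3 - <<'E'
from m import *
need([.4814,.156,.115],-12.8)
for n in("scene","top"):
    f=viewer.grab_frame(n)
    c=(slice(190,320),slice(210,370)) if n=="scene" else (slice(200,320),slice(250,410))
    cv2.imwrite(f"pics/{n}3.png",cv2.resize(f["pixels"][c],None,fx=4,fy=4))
E
```

```text
t 6.575 q [ 0.188  0.285 -0.29   0.996 -0.     1.983] p [0.4805 0.1559 0.1409] yaw_y -12.85 zax [-0.001 -0.    -1.   ] F [-0.  -0.7 -0.9] gap 0.0153 58.7
tool shift cm [0.04 0.09 2.59]
roll -0.05
```

View pics/scene3.png

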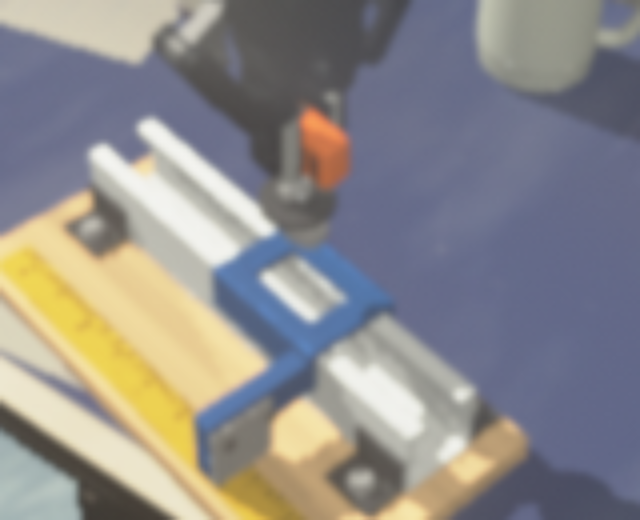

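View pics/top3.png

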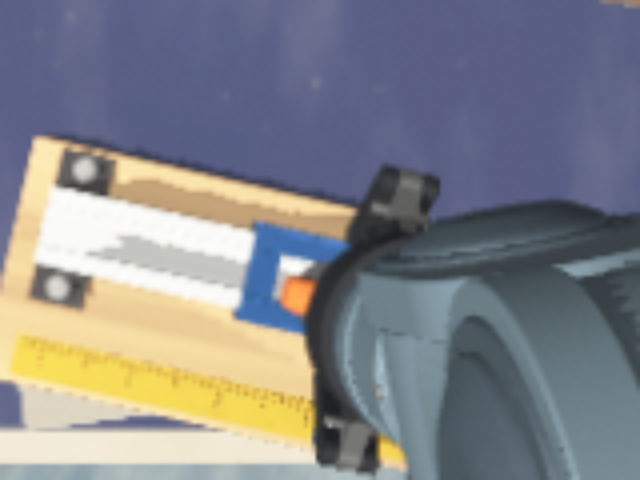

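Scene: the bolt's head (crop 300,235) hovers above and beyond the window (crop 305,285), consistent with its 4 cm height. Top: the orange handle end (crop 297,293) is aligned along the slot inside the blue plate. I will come down to just above the plate and look again.

carry_out:
  moves:
    - [255,0.04,0.09,1.0,0]
    - [255,0,0,1.4,0]
    - [255,0,0,0.8,0]
    - [255,0,0,0,0]
    - [255,0,0,0,0]

```text
time: 7.3
eef_pos: [0.4821, 0.1564, 0.1094]
ee_rot: [0.0, 0.782, 0.624, 0.0]
ft_force: [-0.3, 0.3, -1.9]
finger_gap: 0.0149
finger_force: 58.8
```

```bash
python3 - <<'E'
from m import *
need([.4814,.156,.108],-12.8)
f=viewer.grab_frame("scene")
o,b=masks(f)
r=np.radians(-12.8); X=np.array([np.cos(r),np.sin(r),0]); Y=np.array([-np.sin(r),np.cos(r),0])
K=f["mtx"]; A=att(f); e=np.asarray(f["eye"])
def proj(P):
    p=(np.atleast_2d(P)-e)@A; a=np.c_[p[:,0],-p[:,1],-p[:,2]]
    return cv2.projectPoints(a,np.zeros(3),np.zeros(3),np.asarray(K,float),np.array([float(f["k1"]),0,0,0]))[0].reshape(-1,2)
im=cv2.resize(f["pixels"][200:300,230:350],None,fx=6,fy=6)
g=im.copy()
w=np.array([.4814,.156,.061])
def q(c,hx,hy): return np.array([c+i*hx*X+j*hy*Y for i,j in((1,1),(1,-1),(-1,-1),(-1,1))])
s=arm.state()["eef_pos"]; hd=np.array([s[0],s[1],s[2]-.0417])
for P,c in((q(w,.012,.020),(0,255,255)),(q(w,.0265,.036),(0,255,0)),(q(hd+[0,0,.0587],.008,.028),(255,0,255)),(q(hd+[0,0,.070],.008,.028),(0,0,255))):
    cv2.polylines(g,[np.round(((proj(P)-[230,200])+.5)*6).astype(int)],True,c,1)
cv2.imwrite("pics/s4.png",g)
E
```

```text
t 7.3 q [ 0.189  0.314 -0.338  0.918  0.     1.983] p [0.4821 0.1564 0.1094] yaw_y -12.81 zax [ 0.  0. -1.] F [-0.3  0.3 -1.9] gap 0.0149 58.8
tool shift cm [-0.06 -0.06  0.14]
roll -0.01
```

View pics/s4.png

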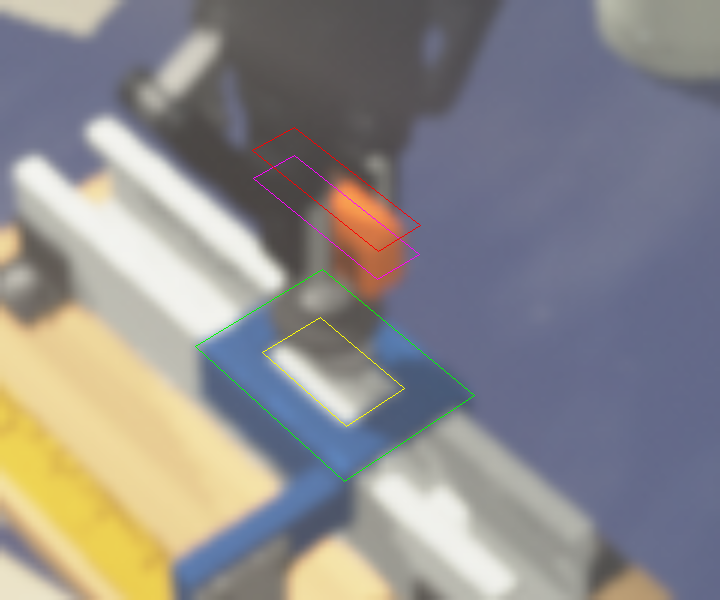

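The window outline projected from my estimate fits the picture (yellow, corners 262,352 to 404,388). The handle's near end shows about 10 crop pixels (2 image pixels) left of its predicted outline, so I check this numerically with depth.

```bash
python3 - <<'E'
from m import *
r=np.radians(-12.8); Rr=np.array([[np.cos(r),np.sin(r)],[-np.sin(r),np.cos(r)]])
s=arm.state()["eef_pos"]; w=np.array([.4814,.156])
for n,c in(("scene",(295,240)),("top",(324,273))):
    f=viewer.grab_frame(n); o,b=masks(f); m=comp(o,c,25); px,C=cloud(f,m)
    L=(C[:,:2]-s[:2])@Rr.T; print(n,m.sum(),px.min(0),px.max(0),"x",np.percentile(L[:,0],[3,50,97]).round(4),"y",np.percentile(L[:,1],[3,50,97]).round(4),"z",np.percentile(C[:,2],[3,50,97]).round(4))
    # blue plate top around window
    u,C=cloud(f,b); L=(C[:,:2]-w)@Rr.T; k=(C[:,2]>.056)&(C[:,2]<.066)&(abs(L[:,1])<.045)&(abs(L[:,0])<.035); L=L[k]
    print(" blue x",np.percentile(L[:,0],[2,98]).round(4),"y",np.percentile(L[:,1],[2,98]).round(4))
E
```

```text
scene 111 [286 230] [295 247] x [-0.0082 -0.0027  0.0058] y [-0.0258 -0.0188 -0.0035] z [0.1225 0.1357 0.1377]Traceback (most recent call last):
  File "<stdin>", line 8, in <module>
  File "h.py", line 16, in cloud
    v,u=np.nonzero(mask&(f["z_map"]>0)); n=rays(f,np.c_[u,v]); z=f["z_map"][v,u]
                                           ~~~~^^^^^^^^^^^^^^
  File "h.py", line 10, in rays
    n=cv2.undistortPoints(px.reshape(-1,1,2),K,np.array([k1,0,0,0.])).reshape(-1,2)
      ~~~~~~~~~~~~~~~~~~~^^^^^^^^^^^^^^^^^^^^^^^^^^^^^^^^^^^^^^^^^^^^
cv2.error: OpenCV(4.12.0) /io/opencv/modules/calib3d/src/undistort.dispatch.cpp:347: error: (-215:Assertion failed) CV_IS_MAT(_src) && CV_IS_MAT(_dst) && (_src->rows == 1 || _src->cols == 1) && (_dst->rows == 1 || _dst->cols == 1) && _src->cols + _src->rows - 1 == _dst->rows + _dst->cols - 1 && (CV_MAT_TYPE(_src->type) == CV_32FC2 || CV_MAT_TYPE(_src->type) == CV_64FC2) && (CV_MAT_TYPE(_dst->type) == CV_32FC2 || CV_MAT_TYPE(_dst->type) == CV_64FC2) in function 'cvUndistortPointsInternal'
```

carry_out:
  moves:
    - [255,-0.1,-0.06,0.3,0]
    - [255,0,0,0.3,0]
    - [255,0,0,0.2,0]
    - [255,0,0,0.2,0]
    - [255,0,0,0.2,0]
    - [255,0,0,0,0]

```text
time: 8.15
eef_pos: [0.4811, 0.1555, 0.0971]
ee_rot: [-0.0, 0.782, 0.624, -0.0]
ft_force: [-0.2, 0.0, -1.8]
finger_gap: 0.0149
finger_force: 58.8
```

carry_out:
  moves:
    - [255,0,0,0.2,0]
    - [255,0,0,0.2,0]
    - [255,0,0,0.2,0]
    - [255,0,0,0.2,0]
    - [255,0,0,0,0]

```text
time: 8.78
eef_pos: [0.481, 0.1555, 0.0891]
ee_rot: [-0.0, 0.782, 0.624, -0.0]
ft_force: [0.5, -0.5, -1.5]
finger_gap: 0.015
finger_force: 58.8
```

carry_out:
  moves:
    - [255,0,0,0.3,0]
    - [255,0,0,0.3,0]
    - [255,0,0,0.3,0]
    - [255,0,0,0.3,0]
    - [255,0,0,0,0]
    - [255,0,0,0,0]

```text
time: 9.52
eef_pos: [0.4817, 0.1556, 0.078]
ee_rot: [0.0, 0.782, 0.624, 0.001]
ft_force: [-0.5, -0.7, 7.0]
finger_gap: 0.015
finger_force: 60.0
```

```bash
python3 -c "
from h import *
need([.481,.1555,.0765],-12.8)"
```

```text
t 9.525 q [ 0.187  0.343 -0.388  0.839 -0.     1.982] p [0.4817 0.1556 0.078 ] yaw_y -12.81 zax [ 0.001  0.    -1.   ] F [-0.5 -0.7  7. ] gap 0.015 60.0
tool shift cm [-0.03 -0.07  0.15]
roll -0.01
```

Spring reaction is about 9 N, which matches the intended press. I press 1 mm more and turn.

carry_out:
  moves:
    - [255,0,0,0.1,0]
    - [255,0,0,0,-5]
    - [255,0,0,0,-10]
    - [255,0,0,0,-10]
    - [255,0,0,0,-10]
    - [255,0,0,0,-10]

```text
time: 10.28
eef_pos: [0.4832, 0.1568, 0.0777]
ee_rot: [0.001, 0.481, 0.877, 0.002]
ft_force: [0.5, 1.1, 7.3]
finger_gap: 0.0148
finger_force: 60.0
```

carry_out:
  moves:
    - [255,0,0,0,-10]
    - [255,0,0,0,-10]
    - [255,0,0,0,-10]
    - [255,0,0,0,-10]
    - [255,0,0,0,-5]
    - [255,0,0,0,0]
    - [255,0,0,0,0]

```text
time: 11.15
eef_pos: [0.4839, 0.1564, 0.0779]
ee_rot: [0.003, 0.111, 0.994, 0.001]
ft_force: [0.8, 2.0, 6.6]
finger_gap: 0.015
finger_force: 60.0
```

```bash
python3 -c "
from h import *
need([.481,.1555,.0808],77.2)"
```

```text
t 11.15 q [ 0.187  0.344 -0.387  0.835  0.001  0.411] p [0.4839 0.1564 0.0779] yaw_y 77.2 zax [ 0.005  0.002 -1.   ] F [0.8 2.  6.6] gap 0.015 60.0
tool shift cm [ 0.26 -0.16 -0.29]
roll 0.0
```

carry_out:
  moves:
    - [255,0,0,-0.15,0]
    - [255,0,0,-0.15,0]
    - [255,0,0,0,0]
    - [255,0,0,0,0]

```text
time: 11.65
eef_pos: [0.4838, 0.1564, 0.0807]
ee_rot: [0.002, 0.112, 0.994, 0.001]
ft_force: [2.5, 1.2, 5.3]
finger_gap: 0.0151
finger_force: 59.7
```

```bash
python3 -c "
from h import *
need([.481,.1555,.0812],77.2)"
```

```text
t 11.65 q [ 0.187  0.341 -0.383  0.842  0.001  0.411] p [0.4838 0.1564 0.0807] yaw_y 77.2 zax [ 0.005  0.002 -1.   ] F [2.5 1.2 5.3] gap 0.0151 59.7
tool shift cm [ 0.26 -0.15 -0.05]
roll -0.0
```

carry_out:
  moves:
    - [235,0,0,-0.05,0]
    - [200,0,0,0,0]
    - [150,0,0,0,0]
    - [100,0,0,0,0]
    - [50,0,0,0,0]
    - [0,0,0,0,0]
    - [0,0,0,0,0]

```text
time: 12.52
eef_pos: [0.4812, 0.1555, 0.0798]
ee_rot: [-0.0, 0.112, 0.994, -0.0]
ft_force: [0.6, 0.1, -0.2]
finger_gap: 0.0853
finger_force: 0.0
```

carry_out:
  moves:
    - [0,0,0,-1.5,0]
    - [0,0,0,-3,0]
    - [0,0,0,-4,0]
    - [0,0,0,-4,0]
    - [0,0,0,-2,0]
    - [0,0,0,0,0]

```text
time: 13.28
eef_pos: [0.4828, 0.1559, 0.2275]
ee_rot: [0.003, 0.112, 0.994, 0.001]
ft_force: [0.7, -0.1, 0.1]
finger_gap: 0.0854
finger_force: 0.0
```

carry_out:
  moves:
    - [0,0,3,0,0]
    - [0,0,4,0,0]
    - [0,0,4,0,0]
    - [0,0,4,0,0]
    - [0,0,4,0,0]
    - [0,0,3,0,0]
    - [0,0,0,0,0]

```text
time: 14.15
eef_pos: [0.5294, 0.3716, 0.2229]
ee_rot: [-0.001, 0.11, 0.994, -0.001]
ft_force: [0.1, -0.3, 0.1]
finger_gap: 0.0855
finger_force: 0.0
```

```bash
python3 - <<'E'
from m import *
st()
f=viewer.grab_frame("top"); o,b=masks(f); im=f["pixels"]
cv2.imwrite("pics/t5.png",cv2.resize(im[220:330,240:400],None,fx=4,fy=4))
try:
    m=comp(o,(328,272),25); _,C=cloud(f,m); t=C[C[:,2]>.1]; print("z",np.percentile(C[:,2],[5,50,95]).round(4),cv2.minAreaRect((t[:,:2]*1000).astype(np.float32)))
    mb=comp(b,(328,272),35); v,u=np.nonzero(mb); q=onplane(f,np.c_[u,v],.061); print("stop",cv2.minAreaRect((q[:,:2]*1000).astype(np.float32)))
except Exception as e: print(e)
E
```

```text
t 14.15 q [0.514 0.537 0.309 1.345 0.    0.735] p [0.5294 0.3716 0.2229] yaw_y 77.33 zax [-0.002 -0.001 -1.   ] F [ 0.1 -0.3  0.1] gap 0.0855 0.0
z [0.1015 0.1073 0.11  ] ((481.0693054199219, 158.06138610839844), (15.979466438293457, 54.5570068359375), 77.55845642089844)
stop ((447.97265625, 136.64891052246094), (17.407060623168945, 105.18087768554688), 77.3091812133789)
```

View pics/t5.png

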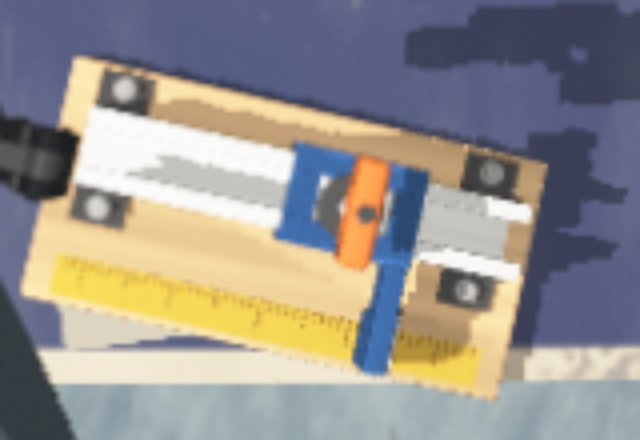

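The handle lies across the rail (crop 362,212). Its top measures about 110 mm high (109.5 expected) and is square to the rail. The tongue's tip at full-image (333,313) is where it was, so the stop has not moved, and the arm is clear.

```bash
python3 -c "
from h import *
print(workorder.sign_off())"
```

```text
the job is handed in; nothing more can be done
None
```

The T-bolt is in place and turned a quarter turn, with its handle at locked height; the stop had not moved in the top view, the gripper was clear of everything, and the job is handed in after about 14 s (no verdict was returned).

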